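# Fold down the crate's front and lift out the jar carrier

### The arm

A 6-joint arm with a two-finger parallel gripper is mounted at the origin on the work surface. World frame = base frame: x ahead of the robot, y to its left, z up, the work surface at z = 0. Lengths are in mm, angles in rad, forces in N, time in s.
With the tool pointing down it reaches from about 275 to 1000 mm from the base axis. Payload 8.4 kg.
Tool frame: the origin (TCP) lies between the finger pads; the fingertips stand r.finger_overhang ahead of it and the grasp point (between the pads) is the TCP (r.finger_overhang is the distance from the TCP to the fingertips, in mm); z points along the fingers, y is the line along which they close (so a half turn about z gives the same grasp; the last joint's range is limited). The gripper opens to 85 mm and grips with 20 to 120 N. Pads are 22 mm wide; open, the fingers measure 114 mm over their backs; the gripper's body (76 mm by 85 mm) begins 54 mm behind the grasp point. The pads swing forward as they close: fully open they stand 13 mm farther back than shut.
Start: joints at [-0.002, 0.353, 1.633, -0, 1.155, -0.002], TCP at [625.002, -0, 250.281] pointing down, gripper open.
Joint ranges: [-2.63, 2.63], [-0.92, 2.1], [0.06, 2.66], [-1.3, 4.44], [0, 2.69], [-3.02, 3.02]. Speed limits (rad/s): [2.22, 2.22, 2.79, 3.14, 3.14, 3.14].

### API

Orientations are given as [roll, pitch, yaw] about the fixed x, y, z axes, in that order (R = Rz(yaw) Ry(pitch) Rx(roll)).
In Python, from rig import r, cams, sign_off gives the robot as it stands.
- The arm moves only by the shell command python3 -m crank 'ROWS' [FORCE]. ROWS is JSON, a list of rows, each a list of 7 numbers: the shift along the tool's x, y, z in m, then the turn, a rotation vector about the tool's x, y, z in rad, then the closure, from 0 (fully open) to 1 (shut). In form: [[dx, dy, dz, ax, ay, az, gripper], ...]. A call has 1 to 5 rows; each row is the pose to reach, as a shift and turn from the pose commanded when the call began, along the tool's axes at that moment; what a row does not reach only later rows make up. A row lasts 1/10 s, in which the tool goes at most 50 mm and 8.59 degrees, less where a joint would pass 70% of its speed; a pose out of reach is approached as far as the arm can. A call with a gripper value outside its range is refused whole. The fingers move at their own pace and stop on an object; FORCE is the grip in N (left out, the last holds). Time passes only in rows, so rows that repeat a pose let the fingers close. It gives the time, the measured TCP pose, the force, the opening and the grip force at its end, in the units of the state.
- r.sense(): the state, without advancing time (a new reading comes with each control period).
- cams.grab_frame(name): name is "scene" or "side" or "wrist"; returns a dict with "image" (420x560x3 uint8, red, green, blue), "fx", "fy", "cx", "cy" (pixels), "D" ([k1, k2, p1, p2, k3] as OpenCV has them; the pictures are not rectified), "position" and "orientation" of the camera in the world. Camera axes: x right, y down, z forward; pixel columns grow to the right and rows downward; lengths in mm; the calibration is good to about 2 mm. A picture is of the moment at which its call begins. There is no depth.
- sign_off(): hands the job in; it is judged then, once.
The state is a dict: "clock": time; "qpos": joint angles; "qvel": joint speeds; "joint_efforts": joint torques, N m; "eef_pos": TCP position; "tcp_rot": TCP orientation; "contact_force": force on the tool from outside, world axes, zero at the start; "wrist_torque": the same for the moment, N m; "opening": opening from 0.0 (shut) to 1.0 (fully open); "grasp_force": force on a finger pad.
Only numpy, scipy, OpenCV 4.12 (cv2) and the standard library are available. Lean on these libraries where they do the work, as an engineer would, in place of code of your own. Each camera call takes 0.05 s, during which the arm holds its last target. There are 200 camera calls.

### The job

In the workshop crate stands a plywood carrier with three glass jars, held down by the lip of the crate's drop front. Fold the drop front all the way down towards the robot and leave it down, then take the carrier by the middle of its handle and lift it straight up, with the jars in it, until its underside is about 5 cm above the crate's walls. Finish while holding it there above the crate, steady and level and clear of the crate; do not let go or put it down, and leave the other things on the bench where they are.

Things in the scene. Friction and masses are not known exactly. Their poses are not given: they have to be found in the camera images.
- crate_floor (a point): Centre of the inner floor of the wooden crate, 12 mm above the bench. The crate is fixed, open on top, outside 154 mm deep (x) by 244 mm wide (y); its back and side walls are 12 mm thick and end 100 mm above the bench. x points from the drop front to the back wall, y along the front, z up.
- flap (a joint): Angle of the crate's drop front about its bottom hinge: 0 upright and shut, 1.5 rad (its stop) folded down flat towards the robot side. The hinge is stiff: the flap stays wherever it is left and takes about 5 N at its bar to move.
- flap_hinge (a point): Middle of the drop front's hinge line, at the foot of its outer face, 77 mm before the crate's centre, 12 mm above the bench. Axes turn with the flap: z up the flap, x inwards, y along the hinge. Panel x 0 to 12 mm, 244 wide, 88 high; its aluminium lip (6 mm thick, 200 wide, top level with the panel's) reaches inwards to x = 40 mm, over the carrier's front rim.
- flap_bar (a point): Centre of the round steel pull bar on top of the drop front, parallel to the hinge: 12 mm thick, 140 mm long, at x 6, z 118 mm from flap_hinge (same axes). It is carried at its ends only; the gap between bar and panel's top edge is 24 mm.
- tray_grip (a point): Centre of the handle of the plywood jar carrier: a straight wooden bar 16 mm thick (x), 20 high (z), 192 long (y) between two uprights that end 12 mm above its centre; 150 mm above the carrier's underside. The carrier is a tray 120 (x) by 205 mm (y) with 70 mm walls and six pockets; with jars 0.45 to 0.8 kg, unevenly loaded. It stands in the crate with 5 mm play. z is up.
- jar0_center (a point): Centre of a closed glass jar with steel cap, 42 mm diameter, 62 mm high, loose and upright in a pocket of the carrier. z up its axis.
- jar1_center (a point): Centre of a closed glass jar with steel cap, 42 mm diameter, 62 mm high, loose and upright in a pocket of the carrier. z up its axis.
- jar2_center (a point): Centre of a closed glass jar with steel cap, 42 mm diameter, 62 mm high, loose and upright in a pocket of the carrier. z up its axis.
- tape_mid (a point): Bystander: cardboard-coloured roll of tape, 100 mm diameter, 48 mm high, on the bench; point at its centre.
- tin_mid (a point): Bystander: metal tin, 80 mm diameter, 90 mm high; point at its centre.
- bowl_mid (a point): Bystander: white plastic bowl, 110 mm diameter, 50 mm high; point at its centre.
- pot_mid (a point): Bystander: grey plastic pot with white lid, 90 mm diameter, 70 mm high; point at its centre.
- brush_grip (a point): Bystander: brush, 200 mm long, lying beside the flap's swing; point on its handle.
- spatula_grip (a point): Bystander: spatula, 200 mm long, lying beside the flap's swing; point on its handle.
Mind the look-alikes: they are no part of the job. Leave any orange look-alike of the part that bears jar2_center alone.

How it is judged (in metres and radians):
On the way, in this order (a step that is already met when the one before it is completed fails the run):
1. the drop front is folded down (1.25 rad or more) with the carrier still in the crate (value of joint flap above 1.25 rad and height (world z) of tray_grip below 0.175 m), for 0.2 s.
2. the carrier is lifted off the crate's floor by the gripper, drop front still down (value of joint flap above 1.25 rad and height (world z) of tray_grip above 0.185 m and contact force between the fingers and tray above 1 N), for 0.2 s.
At the end, for the whole second after the job is handed in: Only the gripper holds the carrier, within 30 mm of the middle of its handle: underside 30 to 110 mm above the crate walls, centre within 70 mm of crate centre, tilt under 0.1 rad, under 20 mm/s, 0.15 rad/s, fingers and carrier off the crate, jars upright inside, drop front at 1.25 rad or more (value of joint flap above 1.25 rad and height (world z) of tray_grip between 0.28 and 0.36 m and horizontal distance between tray_grip and crate_floor below 0.07 m and angle between tray_grip's own z axis and vertical below 0.1 rad and linear speed of tray below 0.02 m/s and angular speed of tray below 0.15 rad/s and contact force between the fingers and tray above 1 N and contact force between each of tray, the fingers and crate below 0.1 N and y of the grasp point in the frame of tray_grip between -0.03 and 0.03 m and x of jar0_center in the frame of tray_grip between -0.06 and 0.06 m and y of jar0_center in the frame of tray_grip between -0.1 and 0.1 m and z of jar0_center in the frame of tray_grip between -0.135 and -0.09 m and angle between each of jar0_center, jar1_center, jar2_center's own z axis and vertical below 0.25 rad and x of jar1_center in the frame of tray_grip between -0.06 and 0.06 m and y of jar1_center in the frame of tray_grip between -0.1 and 0.1 m and z of jar1_center in the frame of tray_grip between -0.135 and -0.09 m and x of jar2_center in the frame of tray_grip between -0.06 and 0.06 m and y of jar2_center in the frame of tray_grip between -0.1 and 0.1 m and z of jar2_center in the frame of tray_grip between -0.135 and -0.09 m); the arm keeps its last pose, push and grip.
It fails at once if a bystander is moved by more than 30 mm (distance of any of tape_mid, tin_mid, bowl_mid, pot_mid, brush_grip, spatula_grip from where it was at the start of the episode above 0.03 m).
It fails at once if the carrier is tipped by more than 0.3 rad (angle between tray_grip's own z axis and vertical above 0.3 rad).
It also fails if it takes over 54 s, if anything falls off the work surface, if the arm or the gripper's body presses on something with over 40 N, if the wrist force passes 120 N, or if a joint passes its speed limit or range.

## Working session

There is one attempt and no reset: what is moved stays moved. The work goes in short steps, Python scripts to look and compute and a shell command to move; the robot and the scene stay as the last step left them, time stands still between calls to the robot, and variables do not carry over. Pictures are saved under pics/ and viewed, at most 10 in all, crops included, and the job is handed in when it is done.

```bash
mkdir -p pics; ls
python3 - <<'E'
from rig import r,cams
import cv2,json
print(r.sense(), r.finger_overhang)
for n in("scene","side"):
    f=cams.grab_frame(n); cv2.imwrite(f"pics/{n}0.png",f["image"][:,:,::-1])
    print(n,{k:v for k,v in f.items() if k!="image"})
E
```

```text
pics
{'clock': 0.0, 'qpos': array([-2.40841754e-03,  3.53663145e-01,  1.63412913e+00, -9.92951884e-06,
        1.15519628e+00, -2.41397484e-03]), 'qvel': array([ 9.66764602e-04,  4.31681818e-04, -1.04114088e-03, -9.40709546e-05,
       -1.02611508e-03, -1.03501282e-03]), 'joint_efforts': array([-2.03471049e-03, -6.05236173e+01, -3.42063046e+01, -2.62302356e-04,
        9.48130677e-03,  3.61521288e-06]), 'eef_pos': array([ 6.24553635e+02, -7.12507052e-03,  2.49554438e+02]), 'tcp_rot': array([-3.14019673e+00,  5.70896422e-06,  1.57080590e+00]), 'contact_force': array([-0.27636499, -0.70183166,  0.24696564]), 'wrist_torque': array([-0.05455592, -0.01163425,  0.0036021 ]), 'grasp_force': 0.0, 'opening': 1.0017084507467497} 19.0
scene {'fx': 390.1658865588568, 'fy': 390.1658865588568, 'cx': 280.4902447402234, 'cy': 209.51805247279867, 'D': array([-0.0176397,  0.       ,  0.       ,  0.       ,  0.       ]), 'position': array([1193.08803235,   -2.49220053, 1013.33818152]), 'orientation': array([-2.5546355 , -0.01260235,  1.4435402 ])}
side {'fx': 468.09193494427143, 'fy': 468.09193494427143, 'cx': 287.9250815863678, 'cy': 208.56002129327337, 'D': array([-0.1452821,  0.       ,  0.       ,  0.       ,  0.       ]), 'position': array([ 516.72156147, -932.81019583, 1190.15223372]), 'orientation': array([-2.38228145, -0.01680697, -0.0547296 ])}
```

View pics/scene0.png

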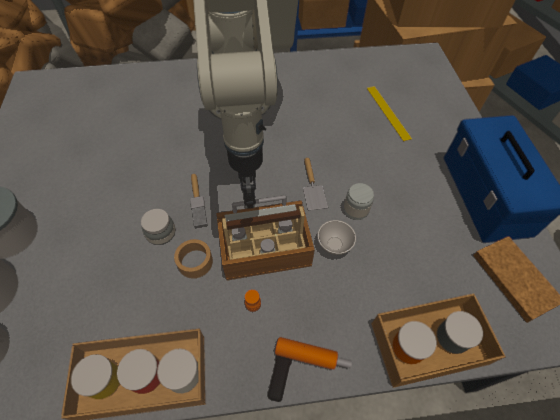

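View pics/side0.png

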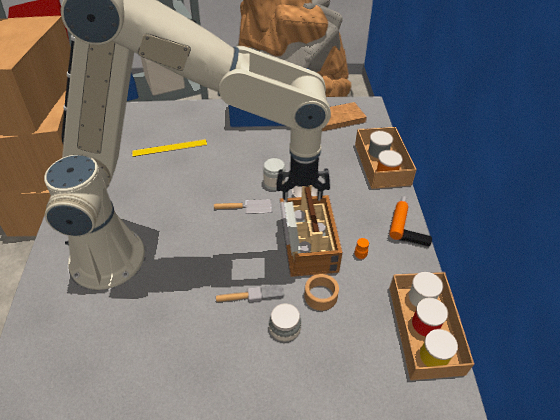

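The scene view shows the crate at about (265,240) with the carrier handle above it and the bar near (260,202). In the side view the crate is at (312,235). The orange jar look-alike stands on the bench at scene (252,300) / side (362,248), outside the carrier, so I'll leave it alone. The jars that matter are inside the carrier. Next I'll enlarge both views.

Run:
```python
import cv2
a=cv2.imread("pics/scene0.png")[170:290,180:340]; cv2.imwrite("pics/sc1.png",cv2.resize(a,None,fx=5,fy=5,interpolation=cv2.INTER_CUBIC))
a=cv2.imread("pics/side0.png")[165:285,235:395]; cv2.imwrite("pics/si1.png",cv2.resize(a,None,fx=5,fy=5,interpolation=cv2.INTER_CUBIC))
```

```text
(no output)
```

View pics/sc1.png

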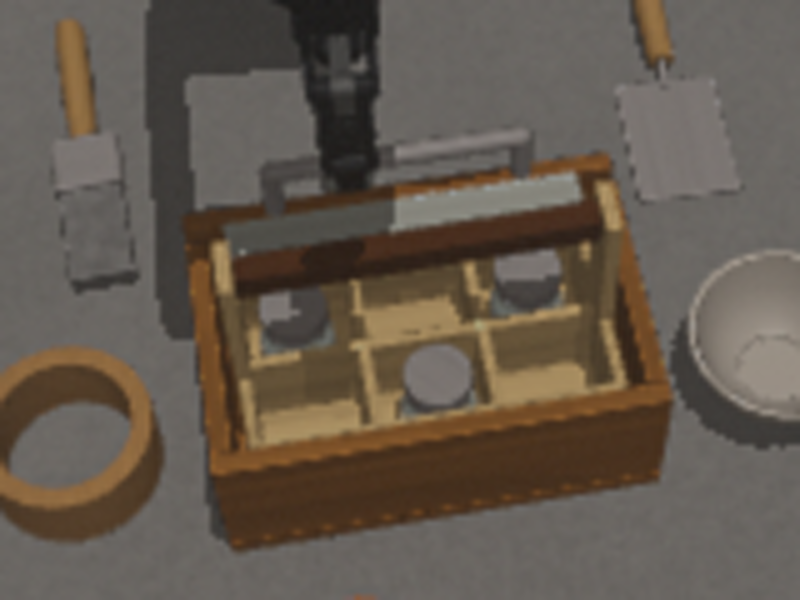

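View pics/si1.png

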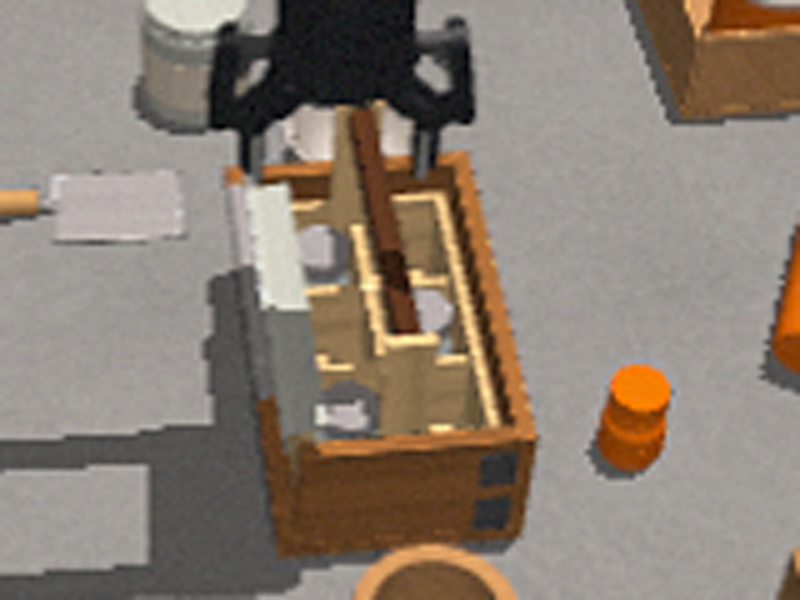

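The crops show the crate's back rim from (212,470) to (668,395) in the scene crop, the bar from (268,170) to (528,135), and three grey-capped jars in the carrier. In the side crop the back rim runs from (535,435) to (467,155). Next I'll cast rays onto the known heights.

```bash
cat > h.py <<'E'
import numpy as np,cv2
from scipy.spatial.transform import Rotation as R
C={"scene":(390.16589,280.49024,209.51805,-0.0176397,[1193.088,-2.492,1013.338],[-2.5546355,-.01260235,1.4435402]),
"side":(468.09193,287.92508,208.56,-0.1452821,[516.7216,-932.81,1190.152],[-2.38228145,-.01680697,-.0547296])}
def ray(c,uv):
    f,cx,cy,k,p,o=C[c]
    n=cv2.undistortPoints(np.array([[uv]],float),np.array([[f,0,cx],[0,f,cy],[0,0,1.]]),np.array([k,0,0,0,0.])).ravel()
    return np.array(p),R.from_euler("xyz",o).apply([n[0],n[1],1])
def plane(c,uv,z):
    p,d=ray(c,uv); return p+d*(z-p[2])/d[2]
def px(c,P):
    f,cx,cy,k,p,o=C[c]
    q=R.from_euler("xyz",o).inv().apply(np.array(P,float)-p)
    return cv2.projectPoints(q[None],np.zeros(3),np.zeros(3),np.array([[f,0,cx],[0,f,cy],[0,0,1.]]),np.array([k,0,0,0,0.]))[0].ravel()
E
python3 - <<'E'
from h import *
off={"scene":(180,170),"side":(235,165)}
g=lambda c,u,v,z:plane(c,(off[c][0]+u/5,off[c][1]+v/5),z)
def show(n,A,B): print(n,A.round(),B.round(),"mid",((A+B)/2).round(),"len",np.linalg.norm(A-B).round(),"ang",np.degrees(np.arctan2(*(B-A)[:2])).round(1))
show("back rim scene",g("scene",212,470,100),g("scene",668,395,100))
show("back rim side",g("side",535,435,100),g("side",467,155,100))
show("bar scene",g("scene",268,170,136),g("scene",528,135,136))
show("flap top scene",g("scene",186,216,100),g("scene",609,156,100))
show("flap top side",g("side",261,408,100),g("side",228,172,100))
show("handle front bot? scene",g("scene",235,280,172),g("scene",603,225,172))
show("handle side top",g("side",400,333,172),g("side",365,110,172))
show("caps scene/side",g("scene",437,365,90),g("side",432,310,90))
E
```

```text
back rim scene [741. -84. 100.] [726. 157. 100.] mid [734.  37. 100.] len 241.0 ang -3.5
back rim side [742. -84. 100.] [729. 151. 100.] mid [735.  34. 100.] len 236.0 ang -3.3
bar scene [583. -42. 136.] [576. 102. 136.] mid [579.  30. 136.] len 144.0 ang -2.6
flap top scene [583. -91. 100.] [571. 150. 100.] mid [577.  30. 100.] len 241.0 ang -2.9
flap top side [581. -57. 100.] [570. 142. 100.] mid [575.  42. 100.] len 199.0 ang -3.2
handle front bot? scene [673. -61. 172.] [662. 128. 172.] mid [667.  34. 172.] len 189.0 ang -3.2
handle side top [659. -63. 172.] [655. 122. 172.] mid [657.  30. 172.] len 185.0 ang -1.4
caps scene/side [688.  38.  90.] [693.  25.  90.] mid [691.  32.  90.] len 14.0 ang 161.3
```

```bash
python3 -m crank '[[0.014,-0.022,0,0,0,-0.028,0.5],[0.028,-0.043,0.0,0,0,-0.056,0.5],[0.028,-0.043,0.025,0,0,-0.056,0.5],[0.028,-0.043,0.045,0,0,-0.056,0.5],[0.028,-0.043,0.045,0,0,-0.056,0.5]]' 25
python3 - <<'E'
from rig import r,cams
import cv2
a=cams.grab_frame("side")["image"][:,:,::-1][165:285,235:395]; a=cv2.resize(a,None,fx=2.5,fy=2.5,interpolation=cv2.INTER_CUBIC)
f=cams.grab_frame("wrist");b=cv2.resize(f["image"][:,:,::-1],(400,300)); cv2.imwrite("pics/m2.png",cv2.hconcat([a,b]))
print({k:v for k,v in f.items() if k!="image"})
E
```

```text
clock: 0.6
eef_pos: [580.0, 28.0, 202.6]
tcp_rot: [-3.137, -0.0, 1.627]
contact_force: [-0.9, -0.7, -0.4]
opening: 0.502
grasp_force: 0.0
{'fx': 348.9585820919742, 'fy': 348.9585820919742, 'cx': 276.4164547143981, 'cy': 204.4215274905805, 'D': array([-0.0764456,  0.       ,  0.       ,  0.       ,  0.       ]), 'position': array([577.57002155,  94.06030224, 328.4580033 ]), 'orientation': array([2.87777447, 0.00452558, 0.05575332])}
```

View pics/m2.png

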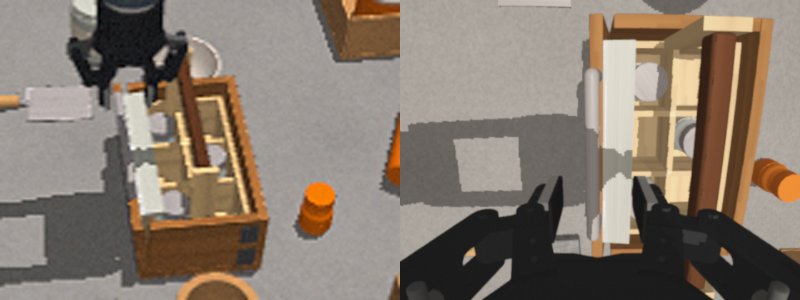

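The wrist picture shows the bar at (592,70–240), the lip right of it, and the handle at (705–735,35–270). I'll cast rays from this view.

Run:
```python
from h import *
C["wrist"]=(348.95858,276.41645,204.42153,-.0764456,[577.57,94.06,328.458],[2.87777447,.00452558,.05575332])
g=lambda u,v,z:plane("wrist",((u-400)*1.4,v*1.4),z).round(1)
print("bar",g(593,70,130),g(592,235,130))
print("panel outer",g(590,15,100),g(588,250,100))
print("lip inner",g(634,40,100),g(629,242,100))
print("handle L/R far",g(703,37,172),g(736,37,172),"near",g(688,290,172),g(716,290,172))
print("back rim",g(771,18,100),g(750,258,100))
```

```text
bar [572.9 100.6 130. ] [579.4 -44.7 130. ]
panel outer [567.3 146.9 100. ] [576.3 -85.1 100. ]
lip inner [606.2 128.9 100. ] [619.8 -72.3 100. ]
handle L/R far [638.3 122.7 172. ] [658.8 124.5 172. ] near [658.7 -64.  172. ] [682.3 -63.9 172. ]
back rim [726.3 157.9 100. ] [761.  -89.7 100. ]
```

```bash
python3 -m crank '[[0,-0.003,0.03,0,0,0,0.5],[0,-0.003,0.055,0,0,0,0.5],[0,-0.003,0.071,0,0,0,0.5],[0,-0.003,0.071,0,0,0,0.5],[0,-0.003,0.071,0,0,0,0.6]]' 25; python3 -m crank '[[0,0,0,0,0,0,0.8],[0,0,0,0,0,0,0.95],[0,0,0,0,0,0,1],[0,0,0,0,0,0,1],[0,0,0,0,0,0,1]]' 25
```

```text
clock: 1.2
eef_pos: [579.8, 27.8, 135.3]
tcp_rot: [3.141, 0.0, 1.627]
contact_force: [0.0, -0.5, 0.6]
opening: 0.4
grasp_force: 0.0
clock: 1.7
eef_pos: [579.6, 27.8, 135.8]
tcp_rot: [3.14, 0.0, 1.627]
contact_force: [-1.7, -0.5, 5.9]
opening: 0.128
grasp_force: 24.3
```

Run:
```python
import numpy as np
P=lambda t:np.array([6*np.cos(t)-118*np.sin(t),-(118*np.cos(t)+6*np.sin(t))])
for k in range(3):
    f=-.1*k; t0=.5*k; y=np.array([np.cos(f),np.sin(f)]); z=np.array([-np.sin(f),np.cos(f)])
    for i in range(1,6):
        d=P(t0+.1*i)-P(t0); print(k,(d@y/1000).round(4),(d@z/1000).round(4),-.02*i)
```

```text
0 -0.0118 -0.0 -0.02
0 -0.0236 0.0012 -0.04
0 -0.0351 0.0035 -0.06
0 -0.0464 0.007 -0.08
0 -0.0573 0.0116 -0.1
1 -0.0109 0.0046 -0.02
1 -0.0213 0.0102 -0.04
1 -0.031 0.0169 -0.06
1 -0.04 0.0245 -0.08
1 -0.0483 0.033 -0.1
2 -0.0082 0.0085 -0.02
2 -0.0156 0.0177 -0.04
2 -0.022 0.0276 -0.06
2 -0.0273 0.0382 -0.08
2 -0.0316 0.0492 -0.1
```

```bash
python3 -m crank '[[0,-0.012,0,-0.02,0,0,1],[0,-0.024,0.001,-0.04,0,0,1],[0,-0.035,0.0035,-0.06,0,0,1],[0,-0.046,0.007,-0.08,0,0,1],[0,-0.057,0.0115,-0.1,0,0,1]]'
```

```text
clock: 2.2
eef_pos: [524.6, 24.6, 123.4]
tcp_rot: [3.034, 0.0, 1.627]
contact_force: [15.5, 0.1, -25.0]
opening: 0.124
grasp_force: 24.2
```

```bash
python3 -m crank '[[0,-0.011,0.0045,-0.02,0,0,1],[0,-0.021,0.010,-0.04,0,0,1],[0,-0.031,0.017,-0.06,0,0,1],[0,-0.04,0.0245,-0.08,0,0,1],[0,-0.048,0.033,-0.1,0,0,1]]'
```

```text
clock: 2.7
eef_pos: [482.5, 22.1, 87.3]
tcp_rot: [2.93, 0.0, 1.627]
contact_force: [13.8, -1.8, -6.4]
opening: 0.124
grasp_force: 25.2
```

```bash
python3 -m crank '[[0,-0.008,0.0085,-0.02,0,0,1],[0,-0.0155,0.0175,-0.04,0,0,1],[0,-0.022,0.0275,-0.06,0,0,1],[0,-0.027,0.038,-0.08,0,0,1],[0,-0.0305,0.047,-0.1,0,0,1]]'; python3 -m crank '[[0,0,0,0,0,0,1],[0,0,0,0,0,0,1]]'
python3 - <<'E'
from rig import r,cams
import cv2
a=cams.grab_frame("side")["image"][:,:,::-1][150:330,180:400]; cv2.imwrite("pics/m3.png",cv2.resize(a,None,fx=3,fy=3,interpolation=cv2.INTER_CUBIC))
E
```

```text
clock: 3.2
eef_pos: [462.5, 20.9, 35.5]
tcp_rot: [2.83, 0.001, 1.627]
contact_force: [-2.0, 1.4, 50.0]
opening: 0.131
grasp_force: 30.5
clock: 3.4
eef_pos: [462.7, 21.0, 35.3]
tcp_rot: [2.831, 0.0, 1.627]
contact_force: [12.4, -2.9, -5.6]
opening: 0.125
grasp_force: 25.5
```

View pics/m3.png

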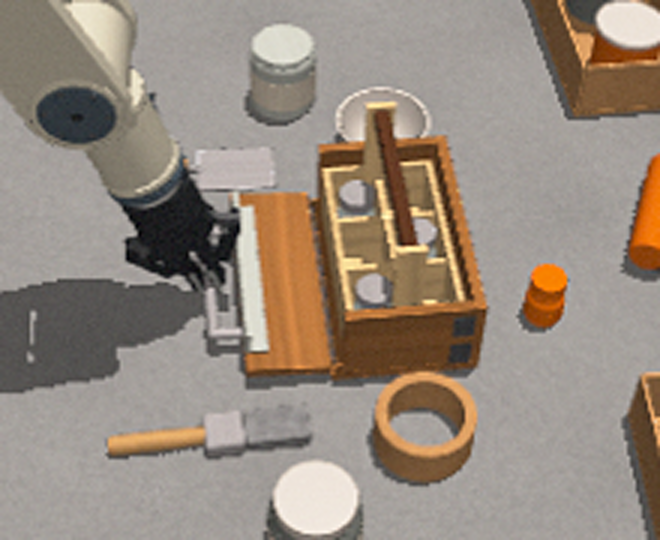

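The drop front is down, with the bar at (225,300) in the crop and the lip upright next to it. The carrier and its three jars are undisturbed. I'll release a little and back out.

```bash
python3 -m crank '[[0,0,0,0,0,0,0.78],[0,0,0,0,0,0,0.76],[0,0,0,0,0,0,0.76],[0,0,-0.01,0,0,0,0.76],[0,0,-0.03,0,0,0,0.76]]'; python3 -m crank '[[0,0,-0.03,0,0,0,0.76],[0,0,-0.06,0,0,0,0.6],[0,0,-0.10,0.1,0,0,0.3],[0,0,-0.14,0.2,0,0,0],[0,0,-0.18,0.31,0,0,0]]'
python3 -m crank '[[0,0,0,0,0,0,0]]'
```

```text
clock: 3.95
eef_pos: [447.7, 20.5, 61.2]
tcp_rot: [2.844, -0.0, 1.627]
contact_force: [0.2, 0.2, -0.5]
opening: 0.242
grasp_force: 0.0
clock: 4.45
eef_pos: [394.5, 17.6, 230.3]
tcp_rot: [-3.139, -0.0, 1.627]
contact_force: [1.1, 0.2, -1.4]
opening: 0.889
grasp_force: 0.0
clock: 4.55
eef_pos: [398.3, 17.7, 233.1]
tcp_rot: [3.138, 0.0, 1.627]
contact_force: [1.1, -0.6, -1.3]
opening: 1.003
grasp_force: 0.0
```

```bash
python3 -m crank '[[0,0.05,-0.01,0,0,0,0],[0,0.10,-0.02,0,0,0,0],[0,0.15,-0.02,0,0,0,0],[0,0.2,-0.02,0,0,0,0],[0,0.25,-0.02,0,0,0,0]]'; python3 -m crank '[[0,0.006,0,0,0,0,0],[0,0.006,0,0,0,0,0],[0,0.006,0,0,0,0,0]]';  python3 - <<'E'
from rig import r,cams
import cv2
f=cams.grab_frame("wrist"); cv2.imwrite("pics/w4.png",f["image"][:,:,::-1])
print({k:v for k,v in f.items() if k!="image"}, r.sense()["eef_pos"])
E
```

```text
clock: 5.05
eef_pos: [645.6, 31.7, 247.7]
tcp_rot: [3.14, -0.0, 1.627]
contact_force: [-0.7, -0.3, -0.6]
opening: 1.001
grasp_force: 0.0
clock: 5.35
eef_pos: [648.9, 31.8, 248.0]
tcp_rot: [3.141, -0.0, 1.627]
contact_force: [-0.4, -0.3, 0.1]
opening: 1.002
grasp_force: 0.0
{'fx': 348.9585820919742, 'fy': 348.9585820919742, 'cx': 276.4164547143981, 'cy': 204.4215274905805, 'D': array([-0.0764456,  0.       ,  0.       ,  0.       ,  0.       ]), 'position': array([645.0084377 ,  97.84573271, 372.28329687]), 'orientation': array([2.87785371e+00, 9.01586085e-04, 5.57679838e-02])} [648.83032134  31.78986963 248.57531213]
```

View pics/w4.png

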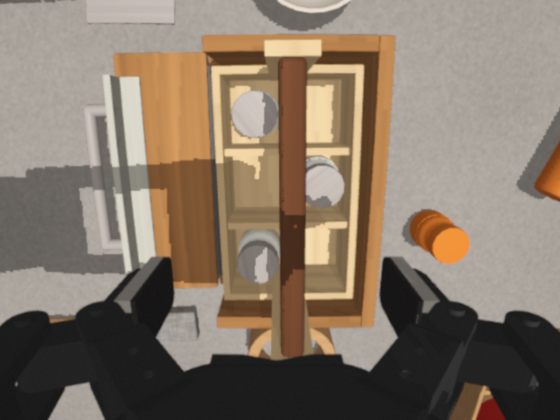

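The wrist view shows the handle from (293,58) to (291,356), with three capped jars in the carrier and the orange look-alike outside the crate at (440,238). I'll compute the handle middle.

Run:
```python
from h import *
C["wrist"]=(348.95858,276.41645,204.42153,-.0764456,[645.008,97.846,372.283],[2.87785,.0009,.05577])
A=plane("wrist",(293,58),172);B=plane("wrist",(291,356),172);print(A,B,(A+B)/2,np.linalg.norm(A-B),np.arctan2(*(A-B)[:2]))
for u,v in((204,37),(394,37),(219,327),(375,327)):print(plane("wrist",(u,v),100).round())
```

```text
[652.22495856 126.23063108 172.        ] [663.81442036 -63.00489491 172.        ] [658.01968946  31.61286808 172.        ] 189.5900839170265 -0.06116718536152374
[589. 148. 100.]
[728. 156. 100.]
[603. -93. 100.]
[745. -86. 100.]
```

```bash
python3 -m crank '[[0,0.009,0.01,0,0,0,0],[0,0.009,0.03,0,0,0,0],[0,0.009,0.06,0,0,0,0],[0,0.009,0.088,0,0,0,0],[0,0.009,0.088,0,0,0,0]]' 40; python3 -m crank '[[0,0,0,0,0,0,0.5],[0,0,0,0,0,0,0.8],[0,0,0,0,0,0,1],[0,0,0,0,0,0,1],[0,0,0,0,0,0,1]]' 40;python3 -m crank '[[0,0,0,0,0,0,1],[0,0,0,0,0,0,1],[0,0,0,0,0,0,1]]' 110
```

```text
clock: 5.9
eef_pos: [656.9, 32.3, 157.3]
tcp_rot: [-3.138, -0.0, 1.627]
contact_force: [-1.2, 0.5, -0.3]
opening: 1.003
grasp_force: 0.0
clock: 6.4
eef_pos: [659.7, 32.4, 162.2]
tcp_rot: [3.138, -0.0, 1.627]
contact_force: [-2.4, 0.4, -2.3]
opening: 0.178
grasp_force: 38.9
clock: 6.7
eef_pos: [659.4, 32.4, 162.2]
tcp_rot: [3.139, -0.0, 1.627]
contact_force: [-4.8, 0.6, 6.8]
opening: 0.169
grasp_force: 107.3
```

```bash
python3 -m crank '[[0,0,-0.003,0,0,0,1],[0,0,-0.008,0,0,0,1],[0,0,-0.014,0,0,0,1],[0,0,-0.022,0,0,0,1],[0,0,-0.03,0,0,0,1]]'; python3 -m crank '[[0,0,0,0,0,0,1],[0,0,0,0,0,0,1],[0,0,0,0,0,0,1]]';python3 - <<'E'
from rig import r,cams
import cv2
a=cams.grab_frame("side")["image"][:,:,::-1][150:300,200:400];b=cams.grab_frame("wrist")["image"][:,:,::-1]; cv2.imwrite("pics/m5.png",cv2.hconcat([cv2.resize(a,(400,300),interpolation=cv2.INTER_CUBIC),cv2.resize(b,(400,300))]))
E
```

```text
clock: 7.2
eef_pos: [659.7, 32.4, 191.9]
tcp_rot: [3.138, -0.0, 1.627]
contact_force: [-0.1, -0.4, -5.5]
opening: 0.169
grasp_force: 107.4
clock: 7.5
eef_pos: [659.5, 32.4, 191.1]
tcp_rot: [3.139, -0.0, 1.627]
contact_force: [0.7, -0.4, -7.0]
opening: 0.166
grasp_force: 107.4
```

View pics/m5.png

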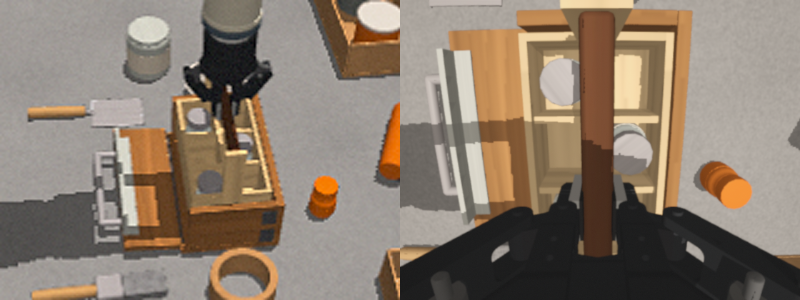

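The carrier hangs level with its jars, and the wrist reads a 7 N load. The drop front stays down, so I'll lift the rest of the way.

```bash
python3 -m crank '[[0,0,-0.006,0,0,0,1],[0,0,-0.016,0,0,0,1],[0,0,-0.03,0,0,0,1],[0,0,-0.045,0,0,0,1],[0,0,-0.06,0,0,0,1]]'; python3 -m crank '[[0,0,-0.015,0,0,0,1],[0,0,-0.03,0,0,0,1],[0,0,-0.044,0,0,0,1],[0,0,-0.055,0,0,0,1],[0,0,-0.061,0,0,0,1]]';python3 -m crank '[[0,0,0,0,0,0,1],[0,0,0,0,0,0,1],[0,0,0,0,0,0,1],[0,0,0,0,0,0,1],[0,0,0,0,0,0,1]]'
python3 - <<'E'
from rig import r,cams
import cv2
a=cams.grab_frame("side")["image"][:,:,::-1][110:320,170:450];b=cams.grab_frame("scene")["image"][:,:,::-1][120:330,120:400]; cv2.imwrite("pics/m6.png",cv2.hconcat([cv2.resize(x,(400,300),interpolation=cv2.INTER_CUBIC) for x in(a,b)]))
E
```

```text
clock: 8.1
eef_pos: [659.9, 32.4, 253.4]
tcp_rot: [3.137, -0.0, 1.627]
contact_force: [0.1, -0.1, -5.7]
opening: 0.168
grasp_force: 107.5
clock: 8.6
eef_pos: [659.7, 32.4, 313.8]
tcp_rot: [3.137, -0.0, 1.627]
contact_force: [-0.5, -0.9, -6.1]
opening: 0.165
grasp_force: 107.5
clock: 9.1
eef_pos: [659.2, 32.4, 311.8]
tcp_rot: [3.139, -0.0, 1.627]
contact_force: [0.5, -0.3, -6.9]
opening: 0.167
grasp_force: 107.5
```

View pics/m6.png

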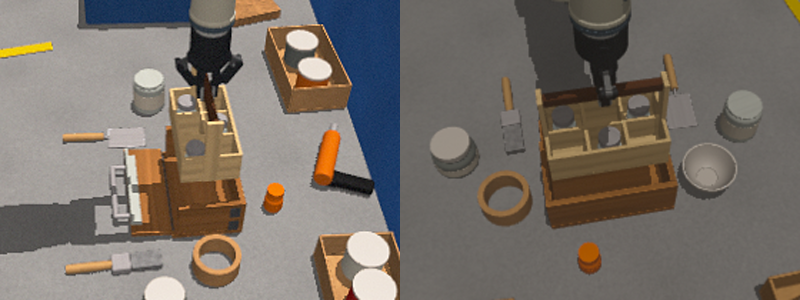

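Both views show the carrier held level and clear above the crate, with all three jars in it. The drop front is down and the bystanders haven't moved.

```bash
python3 -c "
from rig import sign_off
print(sign_off())"
```

```text
the job is handed in; nothing more can be done
None
```

The job is handed in: the drop front is folded down, and the carrier with its three jars is held level by the middle of its handle, its underside about 6 cm above the crate walls; the sign-off returned no verdict.

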